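# Refill the coffee capsule canister from its tipping tray

## Task

Turn the canister's wooden lid by its bar grip until the wedge-shaped opening is centred under the tray's mouth. Then, keeping the tray's cross bar in its trough, lift the tray by the tab at its back so that it tips and all four coffee capsules slide out through its open edge into the compartment below, and let the tray back down level on its shelf. Leave the mug, sugar jar and creamer where they are.

Things in the scene. Friction and masses are not known exactly. Their poses are not given: they have to be found in the camera images.
- canister: Fixed round white canister, 200 mm across, wall 5 mm, with a flat rotating wooden lid, lid top 88 mm above the counter. Origin: centre of its underside, on the counter and on the lid's axis. Inside, three equal 120-degree compartments, 74 mm deep; one is centred on its own -x side, below the tray's mouth. The tray pours along its +x; z up. A post 108 to 144 mm out on the -x side carries the tray's shelf.
- lid (a joint): Lid angle about the canister's axis, rad, counter-clockwise from above positive. At 0 the lid's wedge-shaped opening (108 degrees wide, from 30 mm off the axis out to the rim) is centred over the compartment below the tray's mouth; at v it is turned by v from there. Stays where left; turns with about 0.1 N m; stops at -0.7 and 2.6.
- knob (a point): Centre of the dark bar grip in the middle of the lid, on its axis, 113 mm above the counter. Bar 44 mm long, 14 mm thick, 32 mm high (97 to 129 mm above the counter), on a 24 mm stem. The bar points at the middle of the opening: it lies along the canister's x axis turned by the lid angle. The tray's mouth is 68 mm from this axis.
- well (a point): Point in the compartment that the capsules go into, near its outer wall: 75 mm from the canister's axis on its -x side, 30 mm above the counter. Fixed.
- cradle (a point): Fixed middle of the tray's tipping axis, 105 mm from the canister's axis on its -x side, 117 mm above the counter; the axis is level, along the canister's y. Here a trough (8 mm high ridges in front, behind and at the ends) on a shelf (96 to 150 mm out, 90 mm wide, top 113 mm up) holds the round 8 mm cross bar under the tray, so the tray can tip forward about it.
- tray: Loose copper tray, 0.24 to 0.4 kg, 22 mm lips on three sides, open at its +x edge (mouth). Origin: underside of its cross bar, on the shelf, 37 mm behind the mouth, 78 mm ahead of the rear lip's back. z up, x along the canister's x at rest. Floor 90 mm wide, 4 mm thick, underside 14 mm above the origin. Let go, it falls back level up to about 60 degrees of tilt. Capsules slide at about 25 to 37 degrees.
- tab_edge (a point): Middle of the lower rear edge of the tray's lifting tab, a flat plate 70 mm wide, 4 mm thick, running on from the floor 25 mm behind the rear lip and overhanging the shelf by 58 mm. The edge is 103 mm behind and 10 mm above the tipping axis, 127 mm above the counter when level. Free below and behind: a finger pointing forwards and down at 45 to 60 degrees can reach under it and lift.
- tray_mid (a point): Point on the top of the tray's floor, middle of the area where the capsules stand, 20 mm behind the cross bar.
- pod0_center (a point): Centre of the green coffee capsule (rigid, a cone frustum standing on its 33 mm rim, 25 mm high, 10 to 20 g), half-way up. Standing on the tray at the start.
- pod1_center (a point): Centre of the gold coffee capsule (rigid, a cone frustum standing on its 33 mm rim, 25 mm high, 10 to 20 g), half-way up. Standing on the tray at the start.
- pod2_center (a point): Centre of the blue coffee capsule (rigid, a cone frustum standing on its 33 mm rim, 25 mm high, 10 to 20 g), half-way up. Standing on the tray at the start.
- pod3_center (a point): Centre of the red coffee capsule (rigid, a cone frustum standing on its 33 mm rim, 25 mm high, 10 to 20 g), half-way up. Standing on the tray at the start.
- mug: Bystander: blue mug, 80 mm across, 90 mm high, handle on its +y side. Origin: centre of its underside.
- sugar_jar: Bystander: white jar with wooden cap, 72 mm across, 110 mm high. Origin: centre of its underside.
- creamer: Bystander: steel creamer cup, 60 mm across, 70 mm high. Origin: centre of its underside.

How it is judged:
By the outcome, as a careful person would: the job done as asked, in the order asked, and still so for the second after the job is handed in, with the robot touching nothing.
It also fails if it takes over 54 s, if anything falls off the work surface, if the arm or the gripper's body presses on something with over 40 N, if the wrist force passes 120 N, or if a joint passes its speed limit or range.

## Robot

A 6-joint arm with a two-finger parallel gripper is mounted at the origin on the work surface. World frame = base frame: x ahead of the robot, y to its left, z up, the work surface at z = 0. Lengths are in m, angles in degrees, forces in N, time in s.
With the tool pointing down it reaches from about 0.25 to 0.725 m from the base axis. Payload 4 kg.
Tool frame: the origin (TCP) lies at the centre of the arm's flange, where the gripper is bolted on; the fingertips stand 173 mm ahead of it and the grasp point (between the pads) lies 155 mm ahead of it (manip.tip_extent is the distance from the TCP to the fingertips, in m); z points along the fingers, y is the line along which they close (so a half turn about z gives the same grasp; the last joint's range is limited). The gripper opens to 85 mm and grips with 20 to 120 N. Pads are 22 mm wide; open, the fingers measure 114 mm over their backs; the gripper's body (76 mm by 85 mm) begins 54 mm behind the grasp point. The pads swing forward as they close: fully open they stand 13 mm farther back than shut.
Start: joints at [-70.588, 13.785, 0.286, 76.501, 0, 90], TCP at [0.166, -0.472, 0.405] pointing down, gripper open.
Joint ranges: [-155.79, 155.79], [-60.16, 107.12], [-62.33, 73.08], [-114, 123.19], [-81.49, 82.49], [-180, 180]. Speed limits (degrees/s): [159.86, 159.86, 180, 180, 180, 180].

## Interface

Orientations are given as a 3x3 rotation matrix whose columns are the frame's x, y, z axes.
In Python, from rig import manip, vision, workorder gives the robot as it stands. The module is installed in compiled form; this text tells all that it offers.
- The arm moves only by the tool servo_tool, never from a script. Its argument "moves" is a list of rows, each a list of 7 numbers: the finger opening in cm, from 0 to 8.54, then the shift along the tool's x, y, z in cm, then the turn, a rotation vector about the tool's x, y, z in degrees. A call has 1 to 8 rows; each row shifts and turns the commanded pose from where the row before left it, along the tool's axes as they then stand; what a row does not reach is not made up. A row lasts 1/10 s, in which the tool goes at most 50 mm and 8.59 degrees, less where a joint would pass 70% of its speed; a pose out of reach is approached as far as the arm can. A call with a gripper value outside its range is refused whole. The fingers move at their own pace and stop on an object; "squeeze" is the grip in N (left out, the last holds). Time passes only in rows, so rows that do not move let the fingers close. It gives the time, the measured TCP pose, the force, the opening and the grip force at its end, in the units of the state.
- manip.sense(): the state, without advancing time (a new reading comes with each control period).
- vision.snapshot(name): name is "scene" or "top" or "wrist"; returns the picture (420x560x3 uint8, blue, green, red); there is no depth.
- vision.calibration(name): a dict with "K" (3x3 intrinsics, pixels), "k1" (the pictures are not rectified: a ray, as slopes to the right and down, at radius r is drawn at 1 + k1 r^2 times it, then the intrinsics apply), "R" (3x3) and "t" (3): a world point X has camera coordinates R X + t. Camera axes: x right, y down, z forward; pixel columns grow to the right and rows downward; lengths in m; the calibration is good to about 2 mm. A picture is of the moment at which its call begins: read the wrist's pose just before it. calibration takes no time and is no camera call; for the wrist camera it gives the pose at the moment of the call.
- workorder.sign_off(): hands the job in; it is judged then, once.
The state is a dict: "time": time; "qpos": joint angles; "dq": joint speeds; "tau": joint torques, N m; "ee_pos": TCP position; "eef_rot": TCP orientation; "force": force on the tool from outside, world axes, zero at the start; "torque": the same for the moment, N m; "opening": finger opening in m; "grip_force": force on a finger pad.
Only numpy, scipy, OpenCV 4.12 (cv2) and the standard library are available. Lean on these libraries where they do the work, as an engineer would, in place of code of your own. Each camera call takes 0.05 s, during which the arm holds its last target. There are 200 camera calls.

## Working session

There is one attempt and no reset: what is moved stays moved. The work goes in short steps, Python scripts to look and compute and a tool call to move; the robot and the scene stay as the last step left them, time stands still between calls to the robot, and variables do not carry over. Pictures are saved under pics/ and viewed, at most 10 in all, crops included, and the job is handed in when it is done.

Besides the shell and the picture viewer there is one more tool, called after "Call:" by a JSON object that holds its "method" and its "body", one argument or row to a line. servo_tool: Moves the arm, as the interface text tells. Its arguments: {"type":"object","properties":{"moves":{"type":"array"},"squeeze":{"type":"number"}},"required":["moves"]}

```bash
mkdir -p pics; python3 - <<'E'
from rig import manip, vision
import cv2,numpy as np
s=manip.sense();print(s['time'],s['eef_rot'],s['ee_pos'])
for n in("scene","top"):
    im=vision.snapshot(n);cv2.imwrite(f"pics/{n}0.png",im);c=vision.calibration(n);print(n,c)
E
```

```text
0.0 [[ 9.43152754e-01  3.32358890e-01 -6.71589272e-04]
 [ 3.32359569e-01 -9.43150753e-01  1.94263912e-03]
 [ 1.22434533e-05 -2.05541455e-03 -9.99997888e-01]] [ 0.16608844 -0.47131959  0.40382007]
scene {'K': array([[430.02795391,   0.        , 272.25672585],
       [  0.        , 430.02795391, 214.03731349],
       [  0.        ,   0.        ,   1.        ]]), 'k1': 0.03107217878534053, 'R': array([[ 0.88256229,  0.47018618,  0.00295944],
       [ 0.35521868, -0.66261254, -0.65936661],
       [-0.30806411,  0.58298335, -0.75181575]]), 't': array([-0.57866292, -0.08511226,  1.05416733])}
top {'K': array([[491.81015612,   0.        , 279.95053486],
       [  0.        , 491.81015612, 217.19425744],
       [  0.        ,   0.        ,   1.        ]]), 'k1': -0.14746605479882374, 'R': array([[-1.59090270e-02, -9.99873437e-01,  1.16758785e-04],
       [-9.88494736e-01,  1.57104129e-02, -1.50437164e-01],
       [ 1.50416290e-01, -2.50872435e-03, -9.88619566e-01]]), 't': array([0.10210322, 0.62633803, 1.1780393 ])}
```

View pics/scene0.png

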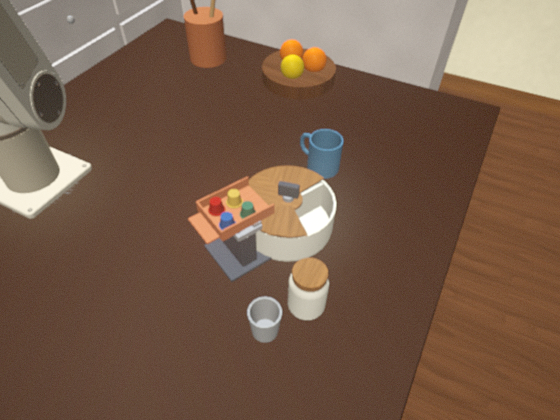

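View pics/top0.png

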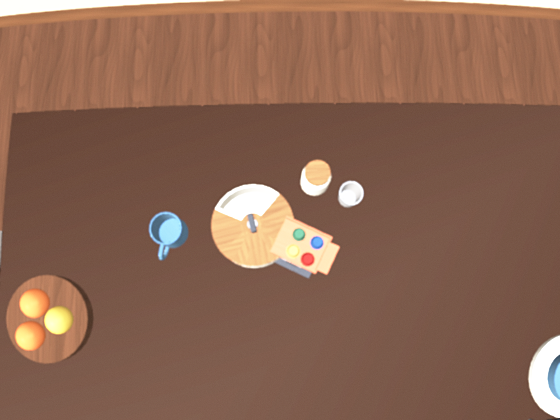

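The top view shows the lid centred near (252,226), its knob at about (251,223), and the opening facing up. The tray is to the right and below, with its tab around (328,259); the jar is at (316,175), the creamer at (350,193) and the mug at (168,230).

```bash
cat > h.py <<'E'
import numpy as np,cv2
from rig import vision,manip
def ray(c,uv):
    K=c["K"];d=np.array([(uv[0]-K[0,2])/K[0,0],(uv[1]-K[1,2])/K[1,1]]);s=d.copy()
    for _ in range(20): s=d/(1+c["k1"]*(s@s))
    R=np.array(c["R"]);return -R.T@c["t"],R.T@np.r_[s,1]
def onz(c,uv,z):
    o,d=ray(c,uv);return o+d*(z-o[2])/d[2]
def proj(c,X):
    p=np.array(c["R"])@X+c["t"];s=p[:2]/p[2];s=s*(1+c["k1"]*(s@s));return (c["K"]@np.r_[s,1])[:2]
def blobs(m,amin=40):
    n,l,st,ce=cv2.connectedComponentsWithStats(m.astype(np.uint8));return [(st[i,4],ce[i],l==i) for i in range(1,n) if st[i,4]>=amin]
E
python3 - <<'E'
from h import *
im=cv2.imread("pics/top0.png");c=vision.calibration("top");h=cv2.cvtColor(im,cv2.COLOR_BGR2HSV)
big=cv2.resize(im[140:300,140:380],None,fx=3.3,fy=3.3,interpolation=cv2.INTER_CUBIC);cv2.imwrite("pics/c1.png",big)
H,S,V=[h[...,i].astype(int) for i in range(3)]
roi=np.zeros(H.shape,bool);roi[170:285,205:345]=1
for n,(a,b) in dict(green=(55,90),gold=(21,32),blue=(105,125)).items():
    for A,ce,_ in blobs(roi&(H>=a)&(H<=b)&(S>130)&(V>60),15): print(n,A,ce,onz(c,ce,.155).round(4))
for A,ce,_ in blobs(roi&((H<4)|(H>174))&(S>180)&(V>60),15): print("red",A,ce,onz(c,ce,.155).round(4))
for y,x in [(226,230),(226,270),(255,250),(247,330),(258,330),(247,275),(235,300)]: print((x,y),h[y,x])
m=((V>110))&roi
for A,ce,mm in blobs(m,100):
    ct=max(cv2.findContours(mm.astype(np.uint8),0,2)[0],key=len)
    P=np.array([onz(c,p[0],.088) for p in ct]);print(A,ce,len(P))
    a=P[P[:,1]>proj.__defaults__ if 0 else P[:,1]>-9]
    # circle from the contour left of the tray
    q=P[ct[:,0,0]<265][:,:2]
    if len(q)>20:
        M=np.c_[2*q,np.ones(len(q))];s=np.linalg.lstsq(M,(q**2).sum(1),rcond=None)[0];print("circle",s[:2],np.sqrt(s[2]+s[:2]@s[:2]))
E
```

```text
blue 96 [316.39583333 242.14583333] [0.5533 0.0111 0.155 ]
(230, 226) [ 17 105 249]
(270, 226) [ 16 110 245]
(250, 255) [ 18 103 251]
(330, 247) [ 21  64 255]
(330, 258) [ 20  66 255]
(275, 247) [ 20  62 255]
(300, 235) [ 77  92 221]
16026 [274.5980282  227.18538625] 12
```

View pics/c1.png

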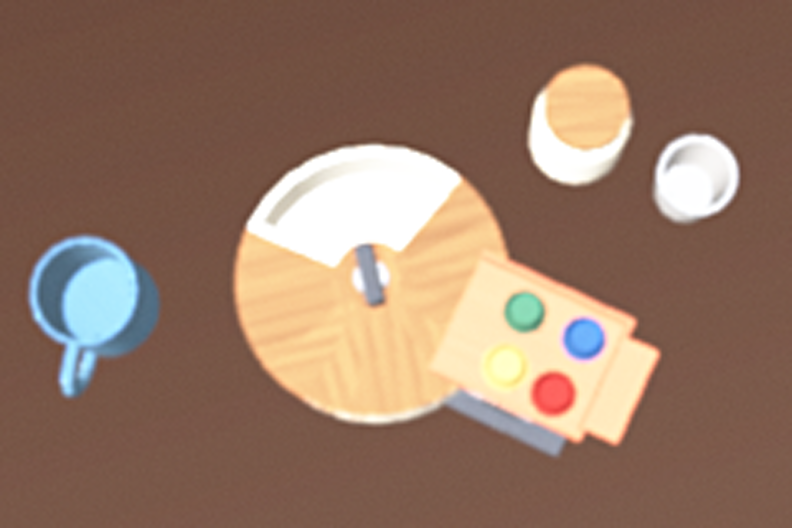

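The crop (3.3x, offset 140,140) shows the bar running from (363,245) to (378,304), the lid rim from x=233 to 508, and the tab's rear corners at (659,352) and (615,444). The tray mouth faces the lid, and the opening's edges are at (248,230) and (460,180).

```bash
python3 - <<'E'
from h import *
c=vision.calibration("top")
im=cv2.imread("pics/top0.png")
px=lambda u,v:(u/3.3+140-.35,v/3.3+140-.35)
V=im.max(2);m=(V>150).astype(np.uint8);m[:,:205]=0;m[:,345:]=0;m[:170]=0;m[285:]=0
ct=max(cv2.findContours(m,0,cv2.CHAIN_APPROX_NONE)[0],key=len)
ct=ct[(ct[:,0,0]<275)&(ct[:,0,1]<240)]  # avoid wall below
q=np.array([onz(c,p[0],.088)[:2] for p in ct])
s=np.linalg.lstsq(np.c_[2*q,np.ones(len(q))],(q**2).sum(1),rcond=None)[0];C=s[:2];print("circle",C,np.sqrt(s[2]+C@C),len(q))
a,b=[onz(c,px(*p),.129)[:2] for p in [(363,245),(378,304)]]
print("bar",a,b,(a+b)/2,np.degrees(np.arctan2(*(a-b)[::-1])),np.linalg.norm(a-b))
t1,t2=[onz(c,px(*p),.131)[:2] for p in [(659,352),(615,444)]]
T=(t1+t2)/2;K=(C+(a+b)/2)/2;print("tab",T,np.linalg.norm(t1-t2))
for k in(C,(a+b)/2):
    d=T-k;print("-x dir",np.degrees(np.arctan2(d[1],d[0])),np.linalg.norm(d))
e=t1-t2;print("perp edge",np.degrees(np.arctan2(e[1],e[0])))
o1,o2=[onz(c,px(*p),.088)[:2]-C for p in [(248,230),(460,180)]]
print("open edges",[np.degrees(np.arctan2(o[1],o[0])) for o in(o1,o2)])
for n,p,z in [("jar",(588,107),.11),("creamer",(697,177),.07)]: print(n,onz(c,px(*p),z))
print("pods",[onz(c,px(*p),.16)[:2].round(3) for p in[(525,311),(504,365),(584,338),(552,392)]])
E
```

```text
circle [0.60487547 0.15883853] 0.10077527099584842 95
bar [0.6243564  0.16272884] [0.58228753 0.15248536] [0.60332197 0.1576071 ] 13.684824061627245 0.043298012401740235
tab [ 0.51336766 -0.02717984] 0.07132277187945531
-x dir -116.19390423353194 0.2073077754990061
-x dir -115.95682444024564 0.20551883306621777
perp edge -27.187005247203256
open edges [np.float64(66.98981299891514), np.float64(-41.699902396325655)]
jar [ 7.26497432e-01 -4.13525531e-04  1.10000000e-01]
creamer [ 0.68142609 -0.08402904  0.07      ]
pods [array([0.572, 0.051]), array([0.535, 0.066]), array([0.553, 0.011]), array([0.517, 0.034])]
```

Call:
{"method": "servo_tool", "body": {
  "moves": [
    [8.5,3.9,-2.8,0,0,0,0],
    [8.5,3.9,-2.8,0,0,0,0],
    [8.5,3.9,-2.8,0,0,0,0],
    [8.5,3.9,-2.8,0,0,0,0],
    [8.5,3.9,-2.8,0,0,0,0],
    [8.5,3.9,-2.8,0,0,0,0],
    [8.5,3.9,-2.8,0,0,0,0],
    [8.5,3.9,-2.8,0,0,0,0]
  ]
}}

```text
time: 0.9
ee_pos: [0.3865, -0.1548, 0.4046]
eef_rot: [[0.943, 0.332, -0.0], [0.332, -0.943, -0.0], [-0.0, 0.0, -1.0]]
force: [1.3, -0.4, -0.6]
opening: 0.0851
grip_force: 0.0
```

Call:
{"method": "servo_tool", "body": {
  "moves": [
    [6,3.9,-2.8,0,0,0,0],
    [6,3.9,-2.8,0,0,0,0],
    [6,3.9,-2.8,0,0,0,0],
    [6,3.9,-2.8,0,0,0,0],
    [6,3.9,-2.8,0,0,0,0],
    [6,3.9,-2.8,0,0,0,0],
    [6,3.9,-2.8,0,0,0,0],
    [6,3.9,-2.8,0,0,0,0]
  ]
}}

```text
time: 1.7
ee_pos: [0.6065, 0.1602, 0.404]
eef_rot: [[0.943, 0.333, -0.001], [0.333, -0.943, -0.0], [-0.001, 0.0, -1.0]]
force: [0.4, 0.1, 0.2]
opening: 0.0602
grip_force: 0.0
```

Call:
{"method": "servo_tool", "body": {
  "moves": [
    [5,0,0,0,0,0,-8.5],
    [5,0,0,0,0,0,-8.5],
    [5,0,0,0,0,0,-8.5],
    [5,0,0,0,0,0,-8.5],
    [5,0,0,0,0,0,-8.5],
    [5,0,0,0,0,0,-8.5],
    [5,0,0,0,0,0,-8.5],
    [5,0,0,0,0,0,-8.5]
  ]
}}

```text
time: 2.5
ee_pos: [0.6057, 0.1583, 0.4039]
eef_rot: [[0.039, 0.999, -0.002], [0.999, -0.039, -0.0], [-0.0, -0.002, -1.0]]
force: [-0.4, -0.4, 0.3]
opening: 0.0499
grip_force: 0.0
```

Call:
{"method": "servo_tool", "body": {
  "moves": [
    [5,0,0,0,0,0,-8.5],
    [5,0,0,0,0,0,-8.5],
    [5,0,0,0,0,0,-8.5],
    [5,0,0,0,0,0,-8.5],
    [5,0,0,0,0,0,-8.5],
    [5,0,0,0,0,0,-8.5],
    [5,0,0,0,0,0,-8.5],
    [5,0,0,0,0,0,-8.5]
  ]
}}

```text
time: 3.3
ee_pos: [0.6057, 0.1583, 0.4039]
eef_rot: [[-0.912, 0.411, -0.002], [0.411, 0.912, -0.0], [0.001, -0.001, -1.0]]
force: [0.9, -0.1, 0.5]
opening: 0.0497
grip_force: 0.0
```

Call:
{"method": "servo_tool", "body": {
  "moves": [
    [5,0,0,0,0,0,-8.5],
    [5,0,0,0,0,0,-8.5],
    [5,0,0,0,0,0,-8.5],
    [5,0,0,0,0,0,-8.5],
    [5,0,0,0,0,0,-3.8],
    [5,0,0,0,0,0,0],
    [5,0,0,0,0,0,0]
  ]
}}

```text
time: 4.0
ee_pos: [0.6058, 0.1583, 0.4042]
eef_rot: [[-0.974, -0.227, -0.001], [-0.227, 0.974, -0.0], [0.001, -0.0, -1.0]]
force: [-0.2, -0.4, -0.3]
opening: 0.0499
grip_force: 0.0
```

```bash
python3 - <<'E'
from h import *
s=manip.sense();c=vision.calibration("wrist");im=vision.snapshot("wrist");cv2.imwrite("pics/w1.png",im)
print(s["time"],s["qpos"],s["ee_pos"],s["eef_rot"],s["opening"])
np.savez("w1.npz",K=c["K"],k1=c["k1"],R=c["R"],t=c["t"])
print("cam",-np.array(c["R"]).T@c["t"],"knob px",proj(c,np.array([.604,.158,.129])))
E
```

```text
4.0 [1.46479756e+01 2.86745855e+01 2.19611863e+01 8.33438120e+01
 5.17674189e-04 1.52237327e+00] [0.60577189 0.15833474 0.40419067] [[-9.73874110e-01 -2.27086505e-01 -9.68354634e-04]
 [-2.27086375e-01  9.73874591e-01 -2.43764882e-04]
 [ 9.98411689e-04 -1.74961636e-05 -9.99999501e-01]] 0.049929384926257994
cam [0.52258717 0.13980107 0.37378131] knob px [277.44191802 209.58719452]
```

View pics/w1.png

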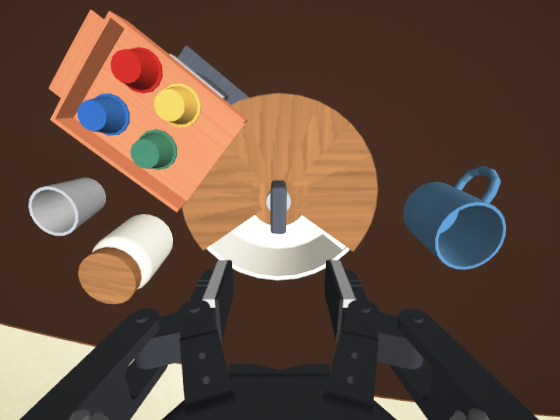

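The wrist view shows the bar vertical in the image, from (278,181) to (278,232), centred between the fingers and aligned. Tray mouth corners are at (247,121) and (180,211), and the tab's rear corners are at (49,92) and (92,11).

```bash
python3 - <<'E'
from h import *
c=dict(np.load("w1.npz"))
f=lambda u,v,z:onz(c,(u,v),z)[:2]
ang=lambda d:np.degrees(np.arctan2(d[1],d[0]))
K=(f(278.5,181,.129)+f(278.5,232,.129))/2;print("knob",K,"bar dir",ang(f(278.5,232,.129)-f(278.5,181,.129)))
T=(f(49,92,.131)+f(92,11,.131))/2; M=(f(247,121,.131)+f(180,211,.135))/2
im=cv2.imread("pics/w1.png")
print("tab",T,"mouth",M,np.linalg.norm(T-K),np.linalg.norm(M-K),"M-T dir",ang(M-T),"K-T",ang(K-T),"tabedge perp",ang(f(92,11,.131)-f(49,92,.131)))
E
```

```text
knob [0.60169374 0.15841081] bar dir 13.167145990717218
tab [ 0.51588562 -0.02645771] mouth [0.57953732 0.09692892] 0.2038121727554058 0.06535235437030056 M-T dir 62.71206279293474 K-T 65.10127362657326 tabedge perp 154.02077309537532
```

Call:
{"method": "servo_tool", "body": {
  "moves": [
    [5,0,0,2.5,0,0,0],
    [5,0,0,2.5,0,0,0],
    [5,0,0,2.5,0,0,0],
    [5,0,0,2.5,0,0,0],
    [5,0,0,1.5,0,0,0],
    [5,0,0,1.5,0,0,0],
    [5,0,0,0,0,0,0]
  ]
}}

```text
time: 4.75
ee_pos: [0.6048, 0.1581, 0.272]
eef_rot: [[-0.974, -0.228, -0.005], [-0.228, 0.974, -0.001], [0.005, -0.0, -1.0]]
force: [-0.3, -1.1, -0.6]
opening: 0.05
grip_force: 0.0
```

Call:
{"method": "servo_tool", "body": {
  "moves": [
    [1,0,0,0,0,0,0],
    [1,0,0,0,0,0,0],
    [1,0,0,0,0,0,0],
    [1,0,0,0,0,0,0],
    [1,0,0,0,0,0,0],
    [1,0,0,0,0,0,0]
  ],
  "squeeze": 40
}}

```text
time: 5.35
ee_pos: [0.6063, 0.1581, 0.2761]
eef_rot: [[-0.974, -0.228, 0.003], [-0.228, 0.974, -0.0], [-0.003, -0.001, -1.0]]
force: [0.4, -2.6, 4.5]
opening: 0.0136
grip_force: 41.0
```

Call:
{"method": "servo_tool", "body": {
  "moves": [
    [1,0,0,0,0,0,4],
    [1,0,0,0,0,0,8],
    [1,0,0,0,0,0,8],
    [1,0,0,0,0,0,8],
    [1,0,0,0,0,0,8],
    [1,0,0,0,0,0,8],
    [1,0,0,0,0,0,8],
    [1,0,0,0,0,0,8]
  ]
}}

```text
time: 6.15
ee_pos: [0.6063, 0.1581, 0.2761]
eef_rot: [[-0.68, 0.733, 0.003], [0.733, 0.68, -0.001], [-0.002, 0.002, -1.0]]
force: [0.2, -2.8, 6.2]
opening: 0.0136
grip_force: 41.1
```

Call:
{"method": "servo_tool", "body": {
  "moves": [
    [1,0,0,0,0,0,8],
    [1,0,0,0,0,0,8],
    [1,0,0,0,0,0,8],
    [1,0,0,0,0,0,8],
    [1,0,0,0,0,0,8],
    [1,0,0,0,0,0,8],
    [1,0,0,0,0,0,8],
    [1,0,0,0,0,0,8]
  ]
}}

```text
time: 6.95
ee_pos: [0.6062, 0.158, 0.2762]
eef_rot: [[0.361, 0.933, 0.002], [0.933, -0.361, -0.001], [0.0, 0.002, -1.0]]
force: [-0.3, -3.3, 6.3]
opening: 0.0132
grip_force: 41.1
```

Call:
{"method": "servo_tool", "body": {
  "moves": [
    [1,0,0,0,0,0,5.3],
    [1,0,0,0,0,0,0],
    [1,0,0,0,0,0,0]
  ]
}}

```text
time: 7.25
ee_pos: [0.6062, 0.158, 0.2761]
eef_rot: [[0.44, 0.898, 0.002], [0.898, -0.44, -0.0], [0.001, 0.002, -1.0]]
force: [-0.8, -2.9, 5.7]
opening: 0.0132
grip_force: 41.2
```

Call:
{"method": "servo_tool", "body": {
  "moves": [
    [5,0,0,0,0,0,0],
    [5,0,0,0,0,0,0],
    [5,0,0,0,0,0,0],
    [5,0,0,0,0,0,0],
    [5,0,0,-4,0,0,0],
    [5,0,0,-4,0,0,0],
    [5,0,0,-4,0,0,0],
    [5,0,0,-2,0,0,0]
  ]
}}

```text
time: 8.05
ee_pos: [0.6061, 0.1586, 0.419]
eef_rot: [[0.44, 0.898, 0.006], [0.898, -0.44, 0.002], [0.004, 0.004, -1.0]]
force: [0.7, 0.3, -0.6]
opening: 0.0503
grip_force: 0.0
```

```bash
python3 - <<'E'
from h import *
s=manip.sense();c=vision.calibration("wrist");im=vision.snapshot("wrist");im2=vision.snapshot("scene");im3=vision.snapshot("top")
print(s["time"],s["qpos"],s["ee_pos"],s["eef_rot"])
np.savez("w2.npz",K=c["K"],k1=c["k1"],R=c["R"],t=c["t"])
cv2.imwrite("pics/t2.png",im3)
a=cv2.resize(im2[130:300,160:360],None,fx=2,fy=2,interpolation=2)
o=np.zeros((560+0,800,3),np.uint8);o[:420,:]=0
w=cv2.resize(im,(533,400));o[:400,:533]=w;t=im2[130:290,160:360];o[400:560,:200]=t;o[400:560,210:450]=im3[140:300,140:380];cv2.imwrite("pics/m2.png",o)
cv2.imwrite("pics/w2.png",im)
E
```

```text
8.05 [1.46610784e+01 2.83723048e+01 2.36492759e+01 8.49428690e+01
 1.04376364e-02 1.30735497e+02] [0.60609104 0.15858952 0.41899326] [[ 0.43952666  0.89821212  0.00559518]
 [ 0.89822089 -0.43954124  0.00165211]
 [ 0.00394325  0.00429956 -0.99998298]]
```

View pics/m2.png

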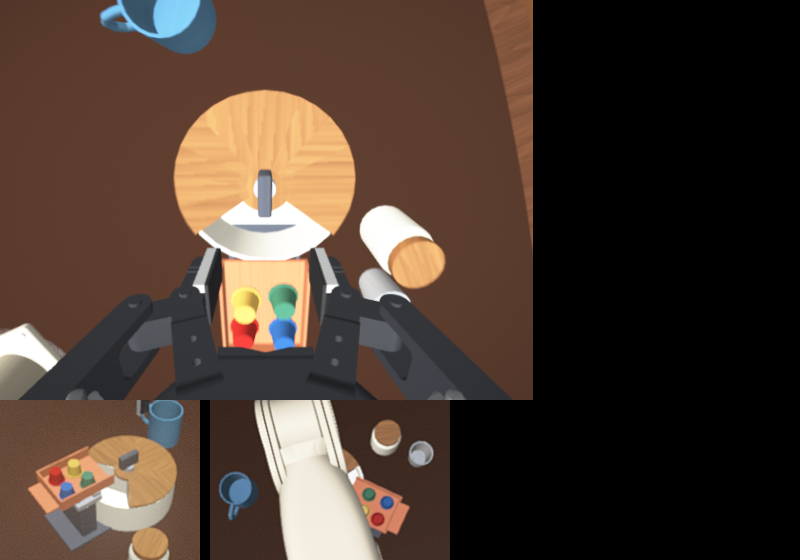

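The wedge opening is symmetric about the tray axis: its edges are at (200,233) and (330,233), and the bar and tray mouth are both centred at x≈265. The lid is set, so next I go behind the tab.

Call:
{"method": "servo_tool", "body": {
  "moves": [
    [2,-4,0,0,0,0,0],
    [1,-5,0,0,0,0,0],
    [0,-5,0,0,0,0,0],
    [0,-5,0,0,0,0,0],
    [0,-5,0,0,0,0,0],
    [0,-5,0,0,0,0,0],
    [0,-5,0,0,0,0,0],
    [0,-5,0,0,0,0,0]
  ]
}}

```text
time: 9.0
ee_pos: [0.4326, -0.1931, 0.4125]
eef_rot: [[0.439, 0.898, -0.003], [0.898, -0.439, 0.002], [0.0, -0.004, -1.0]]
force: [1.2, -0.2, -0.1]
opening: 0.0005
grip_force: 0.0
```

Call:
{"method": "servo_tool", "body": {
  "moves": [
    [0,-2,0,0,0,8.3,0],
    [0,0,0,0,0,8.3,0],
    [0,0,0,0,0,8.3,0],
    [0,0,0,0,0,8.3,0],
    [0,0,0,0,0,8.3,0],
    [0,0,0,0,0,8.3,0],
    [0,0,0,0,0,0,0]
  ]
}}

```text
time: 9.7
ee_pos: [0.4247, -0.2104, 0.4113]
eef_rot: [[0.29, 0.897, 0.333], [0.575, -0.442, 0.688], [0.765, -0.008, -0.644]]
force: [-1.0, -0.2, -0.4]
opening: -0.0001
grip_force: 0.0
```

```bash
python3 - <<'E'
from h import *
s=manip.sense();print(s["time"],s["qpos"].round(1),s["ee_pos"],s["eef_rot"].round(4),s["opening"])
K=np.array([.6045,.158,0]);a=np.radians(63.9);e=np.array([np.cos(a),np.sin(a),0])
T=K-.398*e;T[2]=.207;print(s["eef_rot"].T@(T-s["ee_pos"])*100)
E
```

```text
9.7 [-38.2  16.2  -2.9  85.1  48.3  71.8] [ 0.42470827 -0.21041833  0.41130008] [[ 0.29    0.8972  0.3331]
 [ 0.5754 -0.4415  0.6885]
 [ 0.7647 -0.008  -0.6443]] -0.00011439537638648953
[-14.85453796   0.09918066  14.07655293]
```

Call:
{"method": "servo_tool", "body": {
  "moves": [
    [0,-3,0,2.8,0,0,0],
    [0,-3,0,2.8,0,0,0],
    [0,-3,0,2.8,0,0,0],
    [0,-3,0,2.8,0,0,0],
    [0,-2.9,0,2.8,0,0,0],
    [0,0,0,0,0,0,0]
  ]
}}

```text
time: 10.3
ee_pos: [0.428, -0.1981, 0.2055]
eef_rot: [[0.292, 0.899, 0.328], [0.578, -0.438, 0.689], [0.763, -0.012, -0.647]]
force: [-1.6, 0.6, 0.1]
opening: 0.0003
grip_force: 0.0
```

```bash
python3 - <<'E'
from h import *
s=manip.sense();c=vision.calibration("wrist");im=vision.snapshot("wrist");cv2.imwrite("pics/w3.png",im)
np.savez("w3.npz",K=c["K"],k1=c["k1"],R=c["R"],t=c["t"])
K=np.array([.6045,.158,0]);a=np.radians(63.9);e=np.array([np.cos(a),np.sin(a),0])
R=s["eef_rot"];p=s["ee_pos"];tip=p+.173*R[:,2]
print(s["time"],s["qpos"].round(1),p,"tip rel axis fwd/up",(tip-K)@e,tip[2],"lat",(tip-K)@[-e[1],e[0],0])
E=K-.208*e;lat=np.array([-e[1],e[0],0])
for k in(-.035,0,.035): q=E+k*lat;q[2]=.127;print("edge px",proj(c,q))
print("tip px",proj(c,tip))
i2=vision.snapshot("scene");o=np.zeros((420,800,3),np.uint8);o[:,:560]=im;o[:240,560:]=cv2.resize(i2[150:310,150:310],(240,240));cv2.imwrite("pics/m3.png",o)
E
```

```text
10.3 [-36.7  28.6 -19.4  55.   48.4  73.7] [ 0.42799466 -0.19806617  0.20545889] tip rel axis fwd/up -0.26548174113464357 0.09355752819486984 lat 0.003382808828590158
edge px [349.42296349 151.69423572]
edge px [285.97291519 151.92091903]
edge px [222.72670429 152.47673191]
tip px [280.35794943 272.7386905 ]
```

View pics/m3.png

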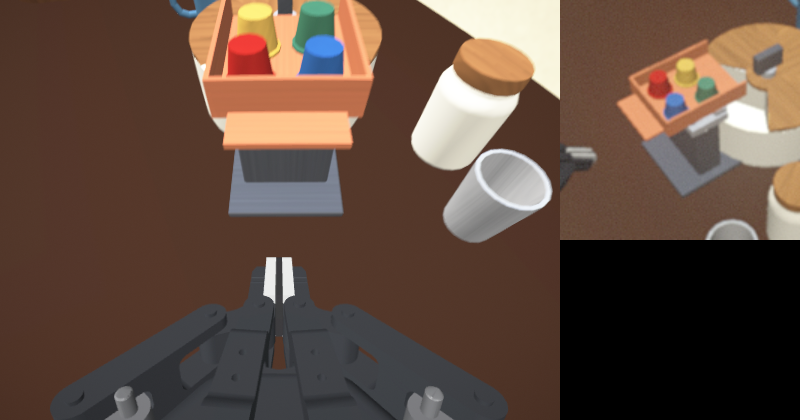

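The wrist view shows the tab's lower edge at row ≈149, cols 222–353 (centre 287). The fingertips are at (280,258), below and behind it.

Call:
{"method": "servo_tool", "body": {
  "moves": [
    [0,1.3,0.1,1.5,0,0,0],
    [0,1.3,0.1,1.5,0,0,0],
    [0,1.3,0.1,1.5,0,0,0],
    [0,0,0,0,0,0,0]
  ]
}}

```text
time: 10.8
ee_pos: [0.4606, -0.1471, 0.2142]
eef_rot: [[0.278, 0.899, 0.337], [0.583, -0.437, 0.685], [0.764, 0.006, -0.646]]
force: [0.8, 0.3, 0.3]
opening: 0.0002
grip_force: 0.0
```

Call:
{"method": "servo_tool", "body": {
  "moves": [
    [0,0.4,0,-0.3,0,0,0],
    [0,0.4,0,-0.3,0,0,0],
    [0,0.4,0,-0.3,0,0,0],
    [0,0,0,0,0,0,0]
  ]
}}

```text
time: 11.2
ee_pos: [0.4597, -0.1481, 0.2273]
eef_rot: [[0.284, 0.898, 0.337], [0.58, -0.441, 0.685], [0.763, 0.002, -0.646]]
force: [-0.4, -0.5, -0.5]
opening: 0.0001
grip_force: 0.7
```

```bash
cat > st.py <<'E'
from h import *
import sys
s=manip.sense();K=np.array([.6045,.158,0]);a=np.radians(63.9);e=np.array([np.cos(a),np.sin(a),0])
R=s["eef_rot"];p=s["ee_pos"];tip=p+.173*R[:,2]
print(s["time"],s["qpos"].round(1),p,s["force"].round(2),"tip fwd/up/lat",((tip-K)@e).round(4),tip[2].round(4),((tip-K)@[-e[1],e[0],0]).round(4),"pitch",np.degrees(np.arcsin(-R[2,2])).round(1))
C=K-.105*e;C[2]=.117;r=R.T@(C-p);print("cradle in tool cm",r*100,"shift per -1deg about y, cm:",(-np.radians(1)*np.cross([0,-1,0],-r)*-1*100).round(4), "per -8deg:")
from scipy.spatial.transform import Rotation as Ro
Q=Ro.from_rotvec([0,-np.radians(8),0]).as_matrix();print((r-Q@r)*100)
o=np.zeros((420,800,3),np.uint8);im=vision.snapshot("wrist");i2=vision.snapshot("scene");o[:,:560]=im;o[:240,560:]=cv2.resize(i2[150:310,150:310],(240,240));cv2.imwrite(f"pics/{sys.argv[1]}.png",o)
E
python3 st.py m4
```

```text
11.2 [-29.7  24.9 -21.   48.2  49.6  84.5] [ 0.45966846 -0.14807962  0.22726417] [-0.44 -0.48 -0.52] tip fwd/up/lat -0.2065 0.1155 -0.0049 pitch 40.2
cradle in tool cm [ 6.67270097 -0.49856252 24.95273419] shift per -1deg about y, cm: [ 0.4355  0.     -0.1165] per -8deg:
[ 3.53768766e+00 -8.67361738e-17 -6.85822192e-01]
```

View pics/m4.png

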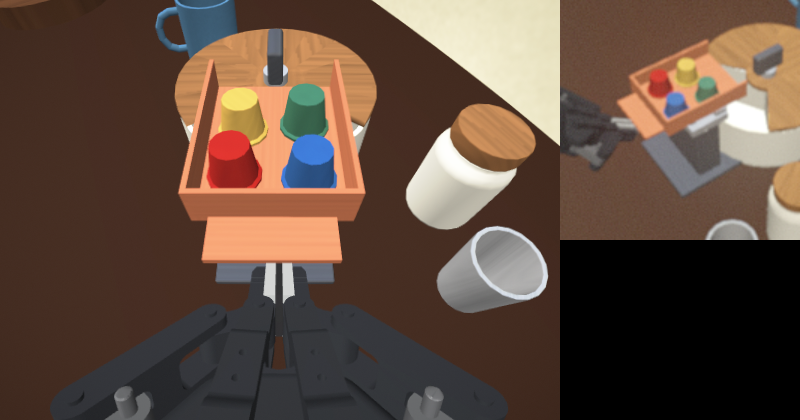

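Tab edge is at row 262 (cols 202–342), just over the fingertips. I'll go in 9 mm deeper, centre 4 mm sideways, then begin tipping about the cradle axis.

Call:
{"method": "servo_tool", "body": {
  "moves": [
    [0,0,-0.4,0.9,0,0,0],
    [0,0,0,0,0,0,0],
    [0,0.9,0,-0.2,0,-2,0],
    [0,1.7,0,-0.4,0,-4,0],
    [0,1.7,0,-0.4,0,-4,0],
    [0,1.7,0,-0.4,0,-4,0],
    [0,0,0,0,0,0,0]
  ]
}}

```text
time: 12.0
ee_pos: [0.4745, -0.1095, 0.2748]
eef_rot: [[0.352, 0.899, 0.26], [0.73, -0.438, 0.525], [0.585, 0.005, -0.811]]
force: [0.0, -2.8, 0.1]
opening: 0.0
grip_force: 0.8
```

```bash
python3 st.py m5
```

```text
12.0 [-22.   17.9 -19.   49.9  35.7  94.9] [ 0.47447893 -0.10947859  0.274814  ] [ 0.02 -2.81  0.13] tip fwd/up/lat -0.1961 0.1346 -0.0014 pitch 54.2
cradle in tool cm [ 6.35827764 -0.12404927 24.05852797] shift per -1deg about y, cm: [ 0.4199  0.     -0.111 ] per -8deg:
[ 3.41017826e+00 -2.16840434e-17 -6.50765276e-01]
```

View pics/m5.png

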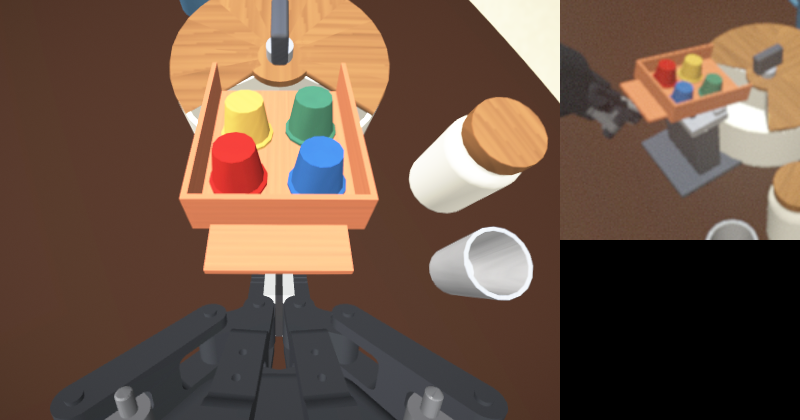

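The tray is tipping, with its tab edge at row 273 resting on the fingers, centred at x≈279. Continuing.

Call:
{"method": "servo_tool", "body": {
  "moves": [
    [0,1.7,0,-0.4,0,-4,0],
    [0,1.7,0,-0.4,0,-4,0],
    [0,1.7,0,-0.4,0,-4,0],
    [0,1.7,0,-0.4,0,-4,0],
    [0,1.7,0,-0.4,0,-4,0],
    [0,1.7,0,-0.4,0,-4,0],
    [0,0,0,0,0,0,0]
  ]
}}

```text
time: 12.8
ee_pos: [0.5097, -0.0363, 0.3379]
eef_rot: [[0.428, 0.899, 0.09], [0.88, -0.437, 0.186], [0.206, -0.001, -0.978]]
force: [1.0, 1.0, -1.2]
opening: 0.0001
grip_force: 0.1
```

Call:
{"method": "servo_tool", "body": {
  "moves": [
    [0,0.9,0,-0.2,0,-2,0],
    [0,0.9,0,-0.2,0,-2,0],
    [0,0.9,0,-0.2,0,-2,0],
    [0,0,0,0,0,0,0],
    [0,0,0,0,0,0,0],
    [0,0,0,0,0,0,0]
  ]
}}

```text
time: 13.4
ee_pos: [0.5195, -0.0152, 0.3474]
eef_rot: [[0.439, 0.898, 0.043], [0.893, -0.441, 0.092], [0.101, -0.002, -0.995]]
force: [-0.5, -1.0, 0.5]
opening: -0.0001
grip_force: 0.2
```

```bash
python3 st.py m6
```

```text
13.4 [ -3.   16.9  -4.4  66.6   5.4 113.2] [ 0.51952208 -0.01516605  0.34744108] [-0.47 -1.01  0.48] tip fwd/up/lat -0.1753 0.1753 0.0005 pitch 84.2
cradle in tool cm [ 6.40720238  0.05872963 23.8165322 ] shift per -1deg about y, cm: [ 0.4157  0.     -0.1118] per -8deg:
[ 3.37697509e+00  1.08420217e-17 -6.59929369e-01]
```

View pics/m6.png

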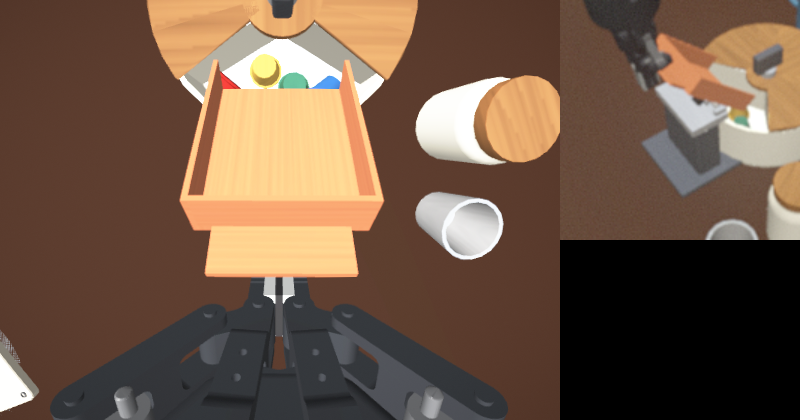

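The tray is empty and all four capsules are in the compartment: yellow at (265,70), green at (293,82), blue at (327,83), red at (228,82). I'll lower it by the reverse motion.

Call:
{"method": "servo_tool", "body": {
  "moves": [
    [0,-1.65,0,0.5,0,4,0],
    [0,-1.65,0,0.5,0,4,0],
    [0,-1.65,0,0.5,0,4,0],
    [0,-1.65,0,0.5,0,4,0],
    [0,-1.65,0,0.5,0,4,0],
    [0,-1.65,0,0.5,0,4,0],
    [0,-1.65,0,0.5,0,4,0]
  ]
}}

```text
time: 14.2
ee_pos: [0.4763, -0.1036, 0.2804]
eef_rot: [[0.365, 0.898, 0.247], [0.745, -0.441, 0.501], [0.559, 0.001, -0.829]]
force: [-0.6, -0.8, -1.1]
opening: 0.0002
grip_force: 0.4
```

Call:
{"method": "servo_tool", "body": {
  "moves": [
    [0,-1.25,0,0.35,0,3,0],
    [0,-1.25,0,0.35,0,3,0],
    [0,-0.8,0,0.25,0,2,0],
    [0,-0.8,0,0.25,0,2,0],
    [0,-0.8,0,0.25,0,2,0],
    [0,-0.8,0,0.25,0,2,0],
    [0,-0.8,0,0.25,0,2,0],
    [0,0,0,0,0,0,0]
  ]
}}

```text
time: 15.0
ee_pos: [0.4599, -0.1362, 0.2224]
eef_rot: [[0.287, 0.897, 0.335], [0.579, -0.441, 0.686], [0.763, -0.003, -0.646]]
force: [-1.4, -0.4, -0.9]
opening: -0.0
grip_force: 0.7
```

```bash
python3 st.py m7 | head -1
```

```text
15.0 [-28.4  24.7 -22.4  45.7  49.7  86.5] [ 0.45994892 -0.1361659   0.22244914] [-1.43 -0.4  -0.88] tip fwd/up/lat -0.1957 0.1107 0.0005 pitch 40.2
```

Call:
{"method": "servo_tool", "body": {
  "moves": [
    [0,-0.4,0,0,0,0,0],
    [0,-0.4,0,0,0,0,0],
    [0,-0.5,0,0,0,0,0],
    [0,0,0,0,0,0,0],
    [0,0,0,-2,0,0,0],
    [0,0,0,-3,0,0,0],
    [0,0,0,-3,0,0,0],
    [0,0,0,0,0,0,0]
  ]
}}

```text
time: 15.9
ee_pos: [0.4308, -0.2002, 0.2678]
eef_rot: [[0.283, 0.897, 0.341], [0.581, -0.443, 0.683], [0.764, 0.005, -0.646]]
force: [1.0, 0.2, 0.3]
opening: 0.0002
grip_force: 0.0
```

```bash
python3 - <<'E'
from h import *
o=np.zeros((420,800,3),np.uint8);im=vision.snapshot("wrist");i2=vision.snapshot("scene");i3=vision.snapshot("top");o[:,:560]=im;o[:210,560:]=cv2.resize(i2[150:290,170:330],(240,210));o[210:,560:]=cv2.resize(i3[140:280,200:360],(240,210));cv2.imwrite("pics/m8.png",o)
print(manip.sense()["time"])
E
```

```text
16.05
```

View pics/m8.png

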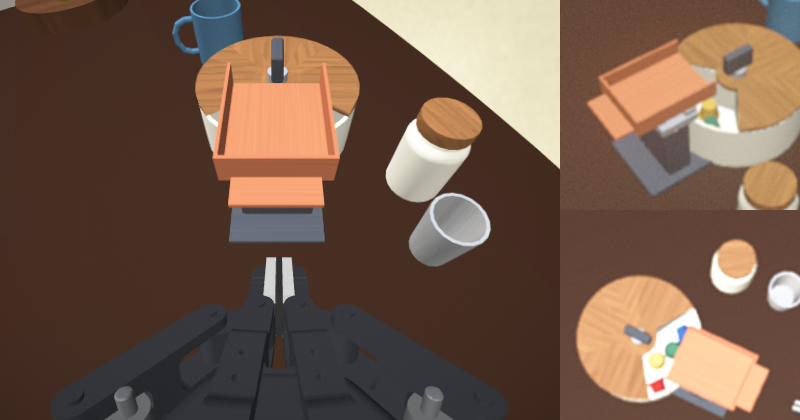

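The tray is level and empty, the capsules are in the wedge, and the bystanders look undisturbed. One numeric check on the tray pose and lid angle.

```bash
python3 - <<'E'
from h import *
c=vision.calibration("top");a=cv2.imread("pics/top0.png");b=vision.snapshot("top")
for im in(a,b):
    h=cv2.cvtColor(im,cv2.COLOR_BGR2HSV);H,S,V=[h[...,i].astype(int) for i in range(3)]
    m=(V>150);m[:,:322]=0;m[:,345:]=0;m[:225]=0;m[285:]=0
    ys,xs=np.nonzero(m);print("tab region",m.sum(),onz(c,(xs.mean(),ys.mean()),.131).round(4))
    m=(V<150);m[:212]=0;m[236:]=0;m[:,:240]=0;m[:,266:]=0
    A,ce,mm=max(blobs(m,10),key=lambda t:t[0]);P=np.array([onz(c,(x,y),.125)[:2] for y,x in np.argwhere(mm)])
    w,v=np.linalg.eigh(np.cov(P.T));print("bar",A,P.mean(0),np.degrees(np.arctan2(v[1,1],v[0,1])))
d=cv2.absdiff(a,b).max(2)>60
print("diff at jar/creamer/mug",d[155:200,300:332].sum(),d[178:210,336:368].sum(),d[205:262,145:192].sum())
E
```

```text
tab region 514 [ 0.532  -0.0171  0.131 ]Traceback (most recent call last):
  File "<stdin>", line 8, in <module>
ValueError: max() iterable argument is empty
```

```bash
python3 - <<'E'
from h import *
c=vision.calibration("top");a=cv2.imread("pics/top0.png");b=vision.snapshot("top")
for im in(a,b):
    h=cv2.cvtColor(im,cv2.COLOR_BGR2HSV);H,S,V=[h[...,i].astype(int) for i in range(3)]
    m=(V>150);m[:,:322]=0;m[:,345:]=0;m[:225]=0;m[285:]=0
    A,ce,mm=max(blobs(m,100),key=lambda t:t[0]);print("tab region",A,onz(c,ce,.131).round(4))
    I=im.astype(int);m=(I[...,2]-I[...,0]<25)&(V<215);m[:208]=0;m[240:]=0;m[:,:236]=0;m[:,270:]=0
    for A,ce,mm in blobs(m,30):
        P=np.array([onz(c,(x,y),.125)[:2] for y,x in np.argwhere(mm)]);w,v=np.linalg.eigh(np.cov(P.T));print("bar",A,P.mean(0),np.degrees(np.arctan2(v[1,1],v[0,1])),np.sqrt(w*12))
d=cv2.absdiff(a,b).max(2)>60
print("diff at jar/creamer/mug",d[155:200,300:332].sum(),d[178:210,336:368].sum(),d[205:262,145:192].sum())
E
```

```text
tab region 514 [ 0.532  -0.0171  0.131 ]
bar 88 [0.60426469 0.15848024] -166.62276164948568 [0.011391   0.04250743]
tab region 483 [ 0.5314 -0.0164  0.131 ]
bar 114 [0.60455482 0.15916759] 62.72848741638514 [0.01502256 0.04091604]
diff at jar/creamer/mug 0 0 0
```

```bash
python3 -c "
from rig import workorder
print(workorder.sign_off())"
```

```text
the job is handed in; nothing more can be done
None
```

The job is handed in at about 16 s: the lid's opening is centred under the tray's mouth to within about 1°, all four capsules are in the compartment, the tray is back level on its shelf within 1 mm of where it stood, and the mug, sugar jar and creamer have not moved.

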